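# Draw the screwdriver from behind the aerosol and hold it level

## Robot

A 6-joint arm with a two-finger parallel gripper is mounted at the origin on a cart in front of the work surface, level with it; the furniture and walls round the work are solid. World frame = base frame: x ahead of the robot, y to its left, z up, the work surface at z = 0. Lengths are in m, angles in rad, forces in N, time in s.
With the tool pointing down it reaches from about 0.25 to 0.8 m from the base axis. Payload 3.9 kg.
Tool frame: the origin (TCP) lies at the very end of the fingers, on their centre line; the grasp point (between the pads) lies bot.pinch_z behind it (bot.pinch_z is the distance from the TCP to the grasp point, in m); z points along the fingers, y is the line along which they close (so a half turn about z gives the same grasp; the last joint's range is limited). The gripper opens to 85 mm and grips with 20 to 120 N. Pads are 22 mm wide; open, the fingers measure 114 mm over their backs; the gripper's body (76 mm by 85 mm) begins 54 mm behind the grasp point. The pads swing forward as they close: fully open they stand 13 mm farther back than shut.
Start: joints at [1.35, 0.26, -0.138, 1.173, 0, 1.571], TCP at [0.115, 0.512, 0.231] pointing down, gripper open.
Joint ranges: [-2.78, 2.78], [-0.83, 1.72], [-1.28, 1.37], [-1.9, 2.12], [-1.57, 1.48], [-3.14, 3.14]. Speed limits (rad/s): [2.57, 2.57, 3.14, 3.14, 3.14, 3.14].

## Interface

Orientations are given as a rotation vector (axis times angle).
In Python, from rig import bot gives the robot as it stands.
- The arm moves only by the tool carry_out, never from a script. Its arguments are lists of equal length, an entry for each row: "delta_pos": the shift along the tool's x, y, z in mm, a list of three; "roll": the turn about the tool's z in rad. In form: {"delta_pos": [[x, y, z], ...], "roll": [roll, ...]}. A call has 1 to 12 rows; each row shifts and turns the commanded pose from where the row before left it, along the tool's axes as they then stand; what a row does not reach is not made up. A row lasts 1/8 s, in which the tool goes at most 62.5 mm and 10.7 degrees, less where a joint would pass 70% of its speed; a pose out of reach is approached as far as the arm can. A call with a gripper value outside its range is refused whole. "gripper" is the opening, from 0 (shut) to 1 (fully open), set as the call begins (left out, the last holds). The fingers move at their own pace and stop on an object; the grip force is fixed at half the most. Time passes only in rows, so rows that do not move let the fingers close. It gives the time, the measured TCP pose, the force, the opening and the grip force at its end, in the units of the state.
- bot.get_obs(): the state, without advancing time (a new reading comes with each control period).
- bot.read_camera(name): name is "side" or "top" or "wrist"; returns the picture (480x640x3 uint8, red, green, blue); there is no depth.
- bot.get_calibration(name): a dict with "fov_y" (degrees; the focal length in pixels is half the picture's height over the tangent of half this angle, whatever the lens; pixels are square), "cx", "cy" (the principal point, pixels), "world_from_camera" (4x4, takes a point from camera to world coordinates). Camera axes: x right, y up, looking along -z (the intrinsics and any distortion apply to the point x, -y, -z); pixel columns grow to the right and rows downward; lengths in m; the calibration is good to about 2 mm. The wrist camera is an equidistant fisheye: a pixel r from the principal point sees the ray r / f radians off the axis. A picture is of the moment at which its call begins: read the wrist's pose just before it. get_calibration takes no time and is no camera call; for the wrist camera it gives the pose at the moment of the call.
- bot.sign_off(): hands the job in; it is judged then, once.
The state is a dict: "clock": time; "joints": joint angles; "joint_vel": joint speeds; "joint_torque": joint torques, N m; "ee_pos": TCP position; "tool_rot": TCP orientation; "contact_force": force on the tool from outside, world axes, zero at the start; "torque": the same for the moment, N m; "gripper_width": finger opening in m; "grasp_force": force on a finger pad.
Only numpy, scipy, OpenCV 4.12 (cv2) and the standard library are available. Lean on these libraries where they do the work, as an engineer would, in place of code of your own. Each camera call takes 0.05 s, during which the arm holds its last target. There are 200 camera calls.

## Task

The screwdriver's shaft is to be sighted for straightness. An aerosol can stands in the way of it: put the can down upright on the bench, at least 15 cm from where it stands now. Then draw the screwdriver (not a chisel) out of its slanted block and finish while still holding it in the gripper, steady, lying level, all of it at least 15 cm above the bench and clear of everything else; knock nothing over and leave the other things where they are.

Things in the scene. Friction and masses are not known exactly. Their poses are not given: they have to be found in the camera images.
- screwdriver: Loose screwdriver, 195 mm, 0.06-0.13 kg, in screwdriver_block at 45 degrees, handle up and towards the block's -x. Dark handle 28 mm thick, 96 mm long (shorter than the chisels'), shaft 8 mm thick, 100 mm long. Own y axis: from blade to handle, horizontal when level (either heading will do). Centre line at x = 0, z = +14 mm; tip at y = -98, handle from y = +2 to +98 mm. Origin at half length.
- screwdriver_tip (a point): Point at the tip of the screwdriver's blade, on its centre line.
- screwdriver_butt (a point): Point at the end of the screwdriver's handle, on its centre line.
- screwdriver_block: Fixed wooden block that holds the screwdriver; base 130 x 76 mm, origin at the centre of its underside, z up, -x its front, towards the robot (yaw up to 0.25 rad). A square bar 56 mm thick leans in it at 45 degrees with a bore along it. Three such blocks stand side by side; which place is the screwdriver's varies.
- screwdriver_block_mouth (a point): Mouth of the bore, at x = -40, y = 0, z = 100 mm of screwdriver_block. The bore is a straight round hole 11 mm wide that runs from here down and to +x of the block at 45 degrees. The shaft sits loosely 100 mm deep in it and the handle rests on the mouth: draw the tool out along the bore, up and to -x of the block at 45 degrees.
- aerosol: Loose aerosol can, 59 mm across and 195 mm high, 0.2 to 0.3 kg, upright, standing 10 to 25 mm in front of the end of the screwdriver's handle; origin at the centre of its underside, z up.
- chisel_block_a: Fixed block like screwdriver_block (same size and frame) with a chisel in its bore (fixed in it, not wanted); the chisel handle is 32 mm thick and 125 mm long, so it ends about 90 mm in front of the mouth at a height of about 200 mm.
- chisel_block_b: Fixed block like screwdriver_block (same size and frame) with a second chisel in its bore (fixed in it, not wanted); the chisel handle is 32 mm thick and 125 mm long, so it ends about 90 mm in front of the mouth at a height of about 200 mm.
- tape_measure: Bystander: loose tape measure 75 x 34 x 64 mm between two blocks; origin under its centre. To be left where it is.
- screw_carton: Bystander: loose small carton 85 x 52 x 46 mm between two blocks; origin under its centre. To be left where it is.
- masking_tape: Bystander: loose roll of masking tape lying flat, 96 mm across, 25 mm high, to the right of the blocks; origin under its centre. To be left where it is.
- sanding_block: Bystander: loose sanding block 59 x 100 x 28 mm, to the left of the blocks; origin under its centre. To be left where it is.
- paint_tin: Bystander: fixed paint tin 102 mm across and 120 mm high, at the right of the bench; origin under its centre. The bench vice near the robot edge, straight ahead (x up to 0.44, y -0.04 to 0.15 m, up to 0.14 m high) is fixed too; the bench beyond it and to either side is free.
There are look-alikes about, which are no part of the job. Of the things that look like the aerosol, the smaller one is meant.

How it is judged:
On the way, in this order (a step that is already met when the one before it is completed fails the run):
1. the aerosol stands upright on the bench, let go, at least 13 cm from where it stood, while the screwdriver is still in its block (height (world z) of aerosol below 0.008 m and angle between aerosol's own z axis and vertical below 0.1 rad and distance of aerosol from where it was at the start of the episode above 0.13 m and contact force between the fingers and aerosol below 0.05 N and distance of screwdriver from where it was at the start of the episode below 0.03 m), for 0.2 s.
2. the screwdriver is gripped and fully out of the bore, its tip above the mouth (height (world z) of screwdriver_tip above 0.11 m and contact force between the fingers and screwdriver above 1 N), for 0.1 s.
At the end, for the whole second after the job is handed in: Gripper holds the screwdriver at rest, level within 15 degrees, tip and handle end both over 15 cm above the bench, touching no block, can, tin, carton or tape measure; the aerosol stands upright on the bench, let go, over 13 cm from where it stood (angle between screwdriver's own y axis and vertical between 1.309 and 1.833 rad and height (world z) of each of screwdriver_tip, screwdriver_butt above 0.15 m and contact force between the fingers and screwdriver above 1 N and linear speed of screwdriver below 0.03 m/s and angular speed of screwdriver below 0.2 rad/s and contact force between screwdriver and screwdriver_block below 0.05 N and contact force between screwdriver and chisel_block_a below 0.05 N and contact force between screwdriver and chisel_block_b below 0.05 N and contact force between each of screwdriver, the fingers and aerosol below 0.05 N and contact force between screwdriver and paint_tin below 0.05 N and contact force between screwdriver and screw_carton below 0.05 N and contact force between screwdriver and tape_measure below 0.05 N and height (world z) of aerosol below 0.008 m and angle between aerosol's own z axis and vertical below 0.1 rad and distance of aerosol from where it was at the start of the episode above 0.13 m); the arm keeps its last pose, push and grip.
It fails at once if the aerosol is knocked over (angle between aerosol's own z axis and vertical above 0.7 rad).
It fails at once if the tape measure is shifted by more than 4 cm (distance of tape_measure from where it was at the start of the episode above 0.04 m).
It fails at once if the screw carton is shifted by more than 4 cm (distance of screw_carton from where it was at the start of the episode above 0.04 m).
It fails at once if the masking tape is shifted by more than 4 cm (distance of masking_tape from where it was at the start of the episode above 0.04 m).
It fails at once if the sanding block is shifted by more than 4 cm (distance of sanding_block from where it was at the start of the episode above 0.04 m).
It also fails if it takes over 58 s, if anything falls off the work surface, if the arm or the gripper's body presses on something with over 40 N, if the wrist force passes 120 N, or if a joint passes its speed limit or range.

## Working session

There is one attempt and no reset: what is moved stays moved. The work goes in short steps, Python scripts to look and compute and a tool call to move; the robot and the scene stay as the last step left them, time stands still between calls to the robot, and variables do not carry over. Pictures are saved under pics/ and viewed, at most 10 in all, crops included, and the job is handed in when it is done.

Besides the shell and the picture viewer there is one more tool, called after "Request:" in YAML: its name, and indented under it one key for each argument. carry_out: Moves the arm, as the interface text tells. Its arguments: {"type":"object","properties":{"delta_pos":{"type":"array"},"roll":{"type":"array"},"gripper":{"type":"number"}},"required":["delta_pos","roll"]}

```bash
mkdir -p pics; python3 - <<'E'
from rig import bot
import cv2,numpy as np
print(bot.pinch_z, bot.get_obs())
for n in ["side","top"]:
    im=bot.read_camera(n); c=bot.get_calibration(n); print(n,c)
    cv2.imwrite(f"pics/{n}0.png",im[:,:,::-1])
E
```

```text
0.0187 {'clock': 0.0, 'joints': array([ 1.34998408e+00,  2.60680089e-01, -1.39398803e-01,  1.17269081e+00,
       -9.10655999e-06,  1.57081762e+00]), 'joint_vel': array([ 0.00297865,  0.00082593, -0.00073812,  0.00049954, -0.00075434,
        0.00099573]), 'joint_torque': array([-7.08019033e-04, -4.05682361e+01,  2.53921598e+01,  1.88871694e-02,
       -4.71661417e-05,  8.31731313e-06]), 'ee_pos': array([0.1148379 , 0.51157687, 0.23045571]), 'tool_rot': array([-3.46156953e-01, -3.12225258e+00,  3.08227010e-03]), 'contact_force': array([ 0.34650394,  0.65869558, -0.37835134]), 'torque': array([-0.01734109, -0.00947448,  0.03623829]), 'grasp_force': 0.0, 'gripper_width': 0.08518151360679754}
side {'fov_y': 42.33737095195026, 'cx': 325.736568994287, 'cy': 234.43965884751265, 'world_from_camera': array([[ 0.7148288 ,  0.45440962, -0.5315371 , -0.25987421],
       [-0.69928508,  0.46937287, -0.53915628, -0.799706  ],
       [ 0.0044913 ,  0.7571004 ,  0.65328311,  1.14224172],
       [ 0.        ,  0.        ,  0.        ,  1.        ]])}
top {'fov_y': 49.907909037167215, 'cx': 318.89889311338504, 'cy': 243.86161977040595, 'world_from_camera': array([[-1.00153471e-02,  9.91946663e-01, -1.26259694e-01,
         3.62583690e-01],
       [-9.99948790e-01, -1.01186477e-02, -1.76814585e-04,
         2.78202587e-02],
       [-1.45296800e-03,  1.26251457e-01,  9.91997207e-01,
         1.63975894e+00],
       [ 0.00000000e+00,  0.00000000e+00,  0.00000000e+00,
         1.00000000e+00]])}
```

View pics/top0.png

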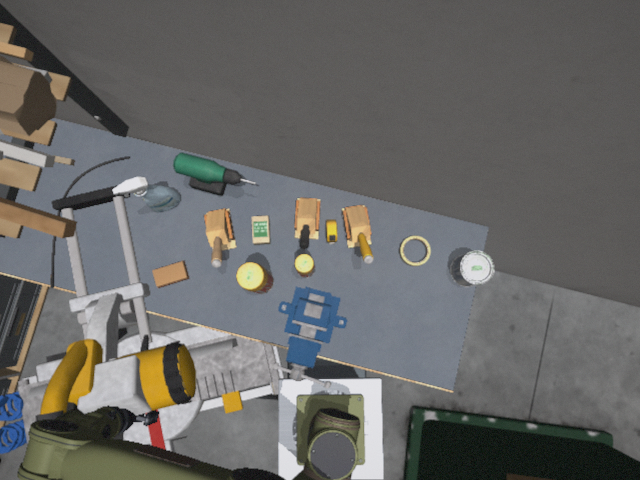

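View pics/side0.png

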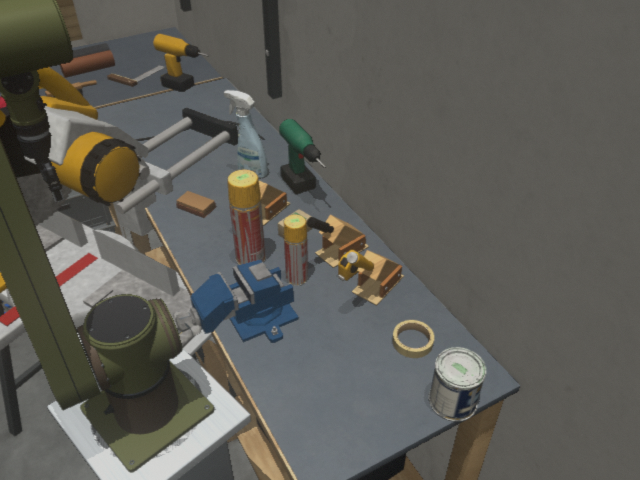

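The top view shows the screwdriver's dark handle at about (305,237) in the middle block. The small can is at (304,264), and the larger look-alike is at (253,277). The side view agrees: small can cap at (295,225), dark handle at (320,224). Next I'll measure these.

```bash
cat > h.py <<'E'
import numpy as np, cv2
from rig import bot
def ray(n,uv,c=None):
    c=c or bot.get_calibration(n); f=240/np.tan(np.radians(c["fov_y"])/2)
    x,y=(uv[0]-c["cx"])/f,(uv[1]-c["cy"])/f
    if n=="wrist":
        r=np.hypot(x,y); d=np.array([np.sin(r)*x/r,-np.sin(r)*y/r,-np.cos(r)])
    else: d=np.array([x,-y,-1.])
    T=c["world_from_camera"]; return T[:3,3],T[:3,:3]@d
def plane(n,uv,z,c=None):
    o,d=ray(n,uv,c); return o+d*(z-o[2])/d[2]
def two(uva,uvb,a="top",b="side"):
    o,d=ray(a,uva); p,e=ray(b,uvb)
    A=np.c_[d,-e]; s=np.linalg.lstsq(A,p-o,rcond=None)[0]
    q1=o+s[0]*d;q2=p+s[1]*e; return (q1+q2)/2,np.linalg.norm(q1-q2)
def blobs(m,x0,y0,x1,y1,amin=15):
    k=np.zeros_like(m,np.uint8);k[y0:y1,x0:x1]=m[y0:y1,x0:x1]
    n,l,s,c=cv2.connectedComponentsWithStats(k)
    return [(s[i],c[i].round(1),cv2.minAreaRect(np.argwhere(l==i)[:,::-1].astype(np.float32))) for i in range(1,n) if s[i,4]>=amin]
E
python3 - <<'E'
from h import *
t=cv2.imread("pics/top0.png"); s=cv2.imread("pics/side0.png")
ht=cv2.cvtColor(t,cv2.COLOR_BGR2HSV); hs=cv2.cvtColor(s,cv2.COLOR_BGR2HSV)
yel=lambda h:cv2.inRange(h,(20,100,130),(35,255,255))
dark=lambda h:cv2.inRange(h,(0,0,0),(180,255,42))
print("top yel");[print(b) for b in blobs(yel(ht),230,240,320,300)]
print("top dark");[print(b) for b in blobs(dark(ht),285,215,322,256)]
print("side yel");[print(b) for b in blobs(yel(hs),275,205,312,250)]
print("side dark");[print(b) for b in blobs(dark(hs),300,210,340,240)]
a=cv2.resize(t[185:305,190:390],(800,480),interpolation=cv2.INTER_CUBIC)
cv2.imwrite("pics/crop.png",a)
E
```

```text
top yel
(array([295, 254,  19,  19,  82], dtype=int32), array([303.8, 263.2]), ((304.0, 263.0), (18.0, 18.0), 90.0))
(array([236, 262,  28,  28, 160], dtype=int32), array([250.9, 275.5]), ((249.5, 275.5), (27.0, 27.0), 90.0))
top dark
side yel
(array([284, 215,  22,  15, 225], dtype=int32), array([294.5, 222.1]), ((294.5, 222.0), (14.0, 21.0), 90.0))
(array([289, 233,   5,   8,  17], dtype=int32), array([290.6, 237.2]), ((290.2069091796875, 237.01724243164062), (7.613508701324463, 2.971125364303589), 68.19859313964844))
side dark
(array([309, 221,  23,  11, 109], dtype=int32), array([321. , 226.5]), ((320.5189208984375, 225.81349182128906), (23.085742950439453, 6.543410778045654), 17.102725982666016))
```

View pics/crop.png

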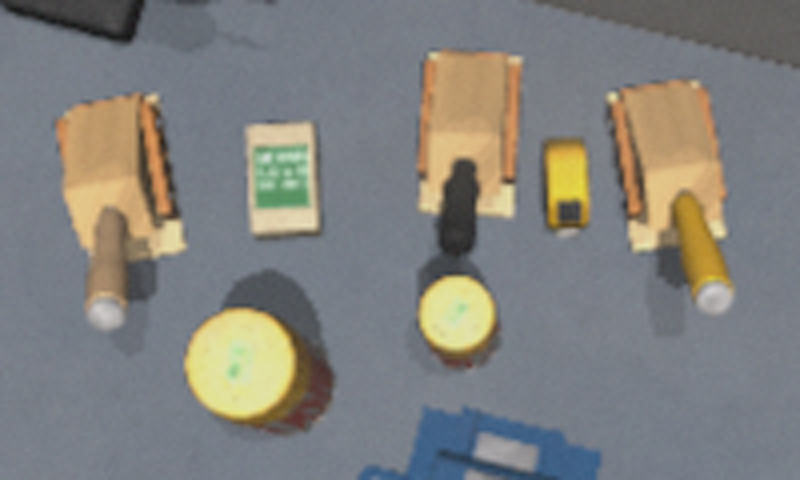

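The crop (4x, offset 190,185) shows the can top at (457,315), the handle from its mouth end at (463,160) to its butt at (457,245), and the block base front edge from (420,210) to (513,217).

```bash
python3 - <<'E'
from h import *
f=lambda u,v:(190+u/4-.4,185+v/4-.4)
P=lambda n,u,v,z:print(n,plane("top",f(u,v),z).round(4))
P("can",457,315,.195);P("canL",419,315,.195);P("canR",495,315,.195);P("big",242,364,.24)
P("base FR",513,217,.012);P("base FL",420,210,.012);P("base BR",520,57,.012);P("base BL",427,52,.012)
P("mouth",462,165,.11);P("butt",457,240,.168)
P("handle far edge",463,158,.11);P("near edge",456,254,.16)
print(two((304,263),(294.5,222)))
t=cv2.imread("pics/top0.png");h=t.max(axis=2)
for th in(50,60,70):
  [print(th,b) for b in blobs((h<th).astype(np.uint8),295,222,318,251)]
m=(cv2.cvtColor(t,cv2.COLOR_BGR2HSV)[:,:,2])
s=cv2.imread("pics/side0.png");
[print(b) for b in blobs((s.max(axis=2)<55).astype(np.uint8),300,210,340,240)]
cv2.imwrite("pics/sc.png",cv2.resize(s[150:310,160:430],(800,474),interpolation=cv2.INTER_CUBIC))
E
```

```text
can [0.4917 0.0709 0.195 ]
canL [0.492  0.0976 0.195 ]
canR [0.4914 0.0442 0.195 ]
big [0.4558 0.2157 0.24  ]
base FR [0.5859 0.0313 0.012 ]
base FL [0.5923 0.1053 0.012 ]
base BR [0.7157 0.0244 0.012 ]
base BL [0.7206 0.0992 0.012 ]
mouth [0.6122 0.069  0.11  ]
butt [0.5482 0.0714 0.168 ]
handle far edge [0.6176 0.0682 0.11  ]
near edge [0.539  0.0724 0.16  ]
(array([0.49289004, 0.07079318, 0.19033143]), np.float64(0.0005208638915638316))
50 (array([300, 244,   8,   5,  17], dtype=int32), array([303.4, 246.1]), ((303.3299865722656, 246.1899871826172), (7.212489604949951, 3.3941125869750977), 8.13010311126709))
60 (array([300, 235,   9,  14,  85], dtype=int32), array([303.8, 242. ]), ((304.0, 241.5), (13.0, 8.0), 90.0))
70 (array([300, 226,   9,  24, 167], dtype=int32), array([304.4, 238. ]), ((304.0, 237.5), (23.0, 8.0), 90.0))
(array([307, 218,  26,  15, 207], dtype=int32), array([319. , 224.9]), ((319.9905700683594, 224.7830352783203), (25.961143493652344, 9.752598762512207), 15.945395469665527))
```

View pics/sc.png

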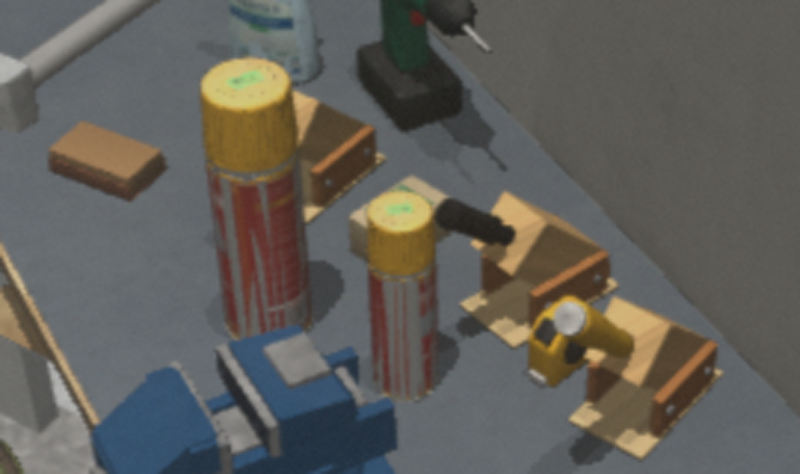

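Small can at about (0.492, 0.071). The block mouth is at (0.613, 0.068) with yaw about -0.06, consistent with the corner sizes. The side crop confirms one dark handle behind the small can. Next: obstacle and placement points.

```bash
python3 - <<'E'
from h import *
for n,uv,z in [("edge",(340,362),0),("edge",(440,388),0),("edge",(250,339),0),("tape",(415,250),.02),("tinC",(477,266),.12),("tinL",(459,266),.12),("tinR",(495,266),.12),("chB",(368,259),.2),("chA",(216,262),.2),("vice R",(346,322),.03),("vice jaw far",(315,288),.12),("spray",(160,195),.2),("truck",(128,185),.25),("sand",(170,273),.03),("bigtop",(250.5,275.5),.26)]:
    print(n,plane("top",uv,z).round(3))
c=(160+247/800*270,150+77/474*160); print(c,two((250.5,275.5),c))
from scipy.spatial.transform import Rotation as R
o=bot.get_obs();M=R.from_rotvec(o["tool_rot"]).as_matrix();print(M.round(3), np.arctan2(M[1,1],M[0,1]))
E
```

```text
edge [ 0.2   -0.034  0.   ]
edge [ 0.118 -0.342  0.   ]
edge [0.273 0.247 0.   ]
tape [ 0.546 -0.275  0.02 ]
tinC [ 0.485 -0.438  0.12 ]
tinL [ 0.486 -0.385  0.12 ]
tinR [ 0.485 -0.491  0.12 ]
chB [ 0.502 -0.109  0.2  ]
chA [0.498 0.317 0.2  ]
vice R [ 0.324 -0.053  0.03 ]
vice jaw far [0.425 0.041 0.12 ]
spray [0.691 0.479 0.2  ]
truck [0.708 0.553 0.25 ]
sand [0.48  0.494 0.03 ]
bigtop [0.455 0.212 0.26 ]
(243.3625, 175.9915611814346) (array([0.45449526, 0.20967526, 0.27342654]), np.float64(0.001699206893150597))
[[-0.976  0.219 -0.   ]
 [ 0.219  0.976 -0.002]
 [ 0.    -0.002 -1.   ]] 1.349976210889014
```

Request:
carry_out:
  delta_pos:
    - [0, 0, -20]
    - [0, 0, -30]
    - [0, 0, -30]
    - [0, 0, -20]
  roll: [-0.11, -0.11, 0, 0]

```text
clock: 0.6
ee_pos: [0.115, 0.5123, 0.3323]
tool_rot: [0.001, 3.141, 0.001]
contact_force: [0.3, 0.1, -0.3]
gripper_width: 0.0851
grasp_force: 0.0
```

Request:
carry_out:
  delta_pos:
    - [-15, -15, 0]
    - [-30, -36, 0]
    - [-36, -44, 0]
    - [-36, -44, 0]
    - [-40, -44, 0]
    - [-40, -44, 0]
    - [-40, -44, 0]
    - [-40, -44, 0]
    - [-40, -44, 0]
    - [-30, -42, 0]
    - [-20, -30, 0]
    - [-10, -10, 0]
  roll: [0, 0, 0, 0, 0, 0, 0, 0, 0, 0, 0, 0]

```text
clock: 2.1
ee_pos: [0.4913, 0.0683, 0.3298]
tool_rot: [-0.007, -3.139, 0.001]
contact_force: [0.0, -0.1, -0.9]
gripper_width: 0.0851
grasp_force: 0.0
```

Request:
carry_out:
  delta_pos:
    - [0, 0, 0]
    - [0, 0, 0]
  roll: [0, 0]

```text
clock: 2.35
ee_pos: [0.4907, 0.0716, 0.3311]
tool_rot: [0.0, -3.141, -0.0]
contact_force: [-0.5, 0.6, 0.4]
gripper_width: 0.0851
grasp_force: 0.0
```

```bash
python3 - <<'E'
from h import *
im=bot.read_camera("wrist");print(bot.get_calibration("wrist"),bot.get_obs()["joints"])
cv2.imwrite("pics/w1.png",im[:,:,::-1])
E
```

```text
{'fov_y': 65.70646984690485, 'cx': 310.38599056802525, 'cy': 238.2889440469472, 'world_from_camera': array([[-1.56455872e-03, -9.52090063e-01, -3.05813775e-01,
         4.13083363e-01],
       [ 9.99998515e-01, -1.71061002e-03,  2.09599479e-04,
         7.17194096e-02],
       [-7.22685690e-04, -3.05812993e-01,  9.52091325e-01,
         4.73374744e-01],
       [ 0.00000000e+00,  0.00000000e+00,  0.00000000e+00,
         1.00000000e+00]])} [1.45091891e-01 1.87343839e-01 2.40359216e-02 1.40812876e+00
 3.41303680e-04 1.44311473e-01]
```

View pics/w1.png

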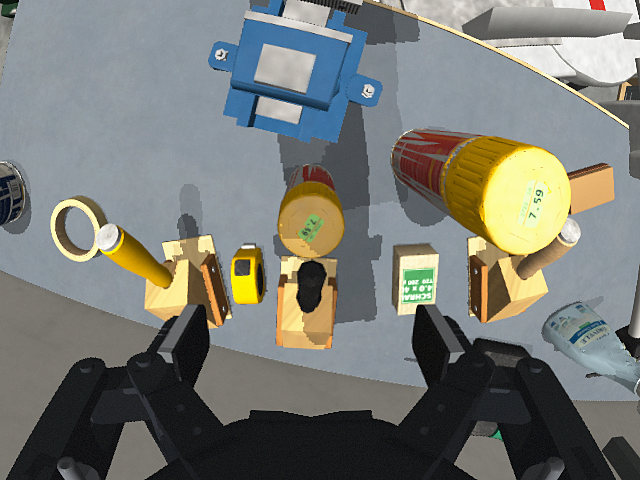

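The wrist view is inverted (up is towards -x). It shows the small can's top at (311,222), the dark handle from (312,262) to (309,305), and the other items clear of the fingers.

```bash
python3 - <<'E'
from h import *
for n,uv,z in [("can",(311,222),.195),("L",(277,222),.195),("R",(344,222),.195),("butt",(312,272),.168),("mouth",(309,305),.105),("tinL",(25,195),.12),("blk nr",(335,259),.012),("nl",(280,259),.012),("fr",(332,348),.012),("fl",(277,345),.012)]: print(n,plane("wrist",uv,z).round(4))
E
```

```text
can [0.4892 0.0721 0.195 ]
L [0.4892 0.0456 0.195 ]
R [0.4891 0.0978 0.195 ]
butt [0.5427 0.0731 0.168 ]
mouth [0.6097 0.0702 0.105 ]
tinL [ 0.4723 -0.273   0.12  ]
blk nr [0.5902 0.1044 0.012 ]
nl [0.5903 0.0312 0.012 ]
fr [0.733  0.1041 0.012 ]
fl [0.7279 0.0223 0.012 ]
```

Request:
carry_out:
  delta_pos:
    - [0, 0, 30]
    - [0, 0, 45]
    - [0, 0, 45]
    - [0, 0, 36]
    - [0, 0, 20]
    - [0, 0, 10]
    - [0, 0, 0]
    - [0, 0, 0]
  roll: [0, 0, 0, 0, 0, 0, 0, 0]

```text
clock: 3.4
ee_pos: [0.4924, 0.0714, 0.1464]
tool_rot: [0.0, 3.14, 0.001]
contact_force: [0.0, -0.3, -0.2]
gripper_width: 0.0854
grasp_force: 0.0
```

Request:
carry_out:
  delta_pos:
    - [0, 0, 0]
    - [0, 0, 0]
    - [0, 0, 0]
    - [0, 0, 0]
    - [0, 0, 0]
    - [0, 0, 0]
  roll: [0, 0, 0, 0, 0, 0]
  gripper: 0.3

```text
clock: 4.15
ee_pos: [0.4926, 0.0712, 0.1463]
tool_rot: [0.001, 3.139, 0.001]
contact_force: [-0.5, 0.9, 5.0]
gripper_width: 0.0556
grasp_force: 63.4
```

Request:
carry_out:
  delta_pos:
    - [0, 0, -15]
    - [0, 0, -30]
    - [0, 0, -40]
    - [0, 0, -40]
    - [0, 0, -25]
    - [8, -16, -15]
    - [20, -36, -5]
    - [26, -48, 0]
    - [26, -48, 0]
    - [26, -48, 0]
    - [16, -30, 0]
    - [8, -14, 0]
  roll: [0, 0, 0, 0, 0, 0, 0, 0, 0, 0, 0, 0]

```text
clock: 5.65
ee_pos: [0.3587, -0.1705, 0.3144]
tool_rot: [-0.006, -3.139, -0.0]
contact_force: [0.3, 0.3, -2.8]
gripper_width: 0.0558
grasp_force: 64.6
```

Request:
carry_out:
  delta_pos:
    - [0, 0, 0]
    - [0, 0, 0]
    - [0, 0, 20]
    - [0, 0, 35]
    - [0, 0, 40]
    - [0, 0, 35]
    - [0, 0, 20]
    - [0, 0, 10]
    - [0, 0, 4]
    - [0, 0, 2]
    - [0, 0, 0]
    - [0, 0, 0]
  roll: [0, 0, 0, 0, 0, 0, 0, 0, 0, 0, 0, 0]

```text
clock: 7.15
ee_pos: [0.3619, -0.1692, 0.1499]
tool_rot: [0.001, 3.14, -0.001]
contact_force: [0.6, -0.1, -2.3]
gripper_width: 0.0555
grasp_force: 64.7
```

Request:
carry_out:
  delta_pos:
    - [0, 0, 2]
    - [0, 0, 1]
    - [0, 0, 0]
    - [0, 0, 0]
  roll: [0, 0, 0, 0]

```text
clock: 7.65
ee_pos: [0.3615, -0.169, 0.1464]
tool_rot: [0.001, 3.141, -0.0]
contact_force: [-0.5, 0.2, -1.2]
gripper_width: 0.0556
grasp_force: 65.0
```

Request:
carry_out:
  delta_pos:
    - [0, 0, 1]
    - [0, 0, 0]
  roll: [0, 0]

```text
clock: 7.9
ee_pos: [0.3619, -0.169, 0.1463]
tool_rot: [0.001, 3.14, -0.0]
contact_force: [-1.3, 1.0, 6.8]
gripper_width: 0.0556
grasp_force: 65.7
```

Request:
carry_out:
  delta_pos:
    - [0, 0, 0]
    - [0, 0, 0]
    - [0, 0, 0]
    - [0, 0, 0]
    - [0, 0, 0]
    - [0, 0, 0]
  roll: [0, 0, 0, 0, 0, 0]
  gripper: 1.0

```text
clock: 8.65
ee_pos: [0.3614, -0.169, 0.1453]
tool_rot: [-0.001, -3.142, -0.0]
contact_force: [0.1, 1.5, 0.4]
gripper_width: 0.0855
grasp_force: 0.0
```

Request:
carry_out:
  delta_pos:
    - [0, 0, -10]
    - [0, 0, -30]
    - [0, 0, -50]
    - [0, 0, -50]
    - [0, 0, -40]
    - [0, 0, -20]
    - [0, 0, 0]
  roll: [0, 0, 0, 0, 0, 0, 0]

```text
clock: 9.52
ee_pos: [0.3624, -0.1694, 0.3473]
tool_rot: [0.001, 3.138, -0.003]
contact_force: [-0.7, 1.0, -0.1]
gripper_width: 0.0855
grasp_force: 0.0
```

```bash
python3 - <<'E'
from h import *
im=bot.read_camera("wrist");cal=bot.get_calibration("wrist");t=bot.read_camera("top")
cv2.imwrite("pics/w2.png",im[:,:,::-1]);cv2.imwrite("pics/t2.png",t[:,:,::-1])
h=cv2.cvtColor(t,cv2.COLOR_RGB2HSV)
[print(b) for b in blobs(cv2.inRange(h,(20,100,130),(35,255,255)),300,240,440,360)]
m=cv2.inRange(cv2.cvtColor(im,cv2.COLOR_RGB2HSV),(20,100,100),(35,255,255))
for b in blobs(m,0,0,640,480,300): print(b, plane("wrist",b[1],.195,cal).round(3))
E
```

```text
(array([359, 240,  13,  17, 124], dtype=int32), array([364.6, 247.4]), ((364.5500183105469, 247.64999389648438), (18.024982452392578, 8.221921920776367), 71.56504821777344))
(array([384, 315,  10,   4,  18], dtype=int32), array([388.2, 316.9]), ((388.2353515625, 317.058837890625), (9.216353416442871, 2.425356388092041), 14.03624439239502))
(array([542,  16,  31,  30, 717], dtype=int32), array([557.2,  30.1]), ((557.0383911132812, 30.192317962646484), (32.947509765625, 24.71063232421875), 78.69007110595703)) [0.181 0.053 0.195]
(array([ 280,  176,   64,   73, 2414], dtype=int32), array([313.2, 211.2]), ((311.5, 212.0), (72.0, 63.0), 90.0)) [ 0.355 -0.167  0.195]
(array([ 609,  268,   31,   79, 1586], dtype=int32), array([627.2, 307.9]), ((624.0, 307.0), (78.0, 30.0), 90.0)) [0.468 0.22  0.195]
(array([213, 275,  55,  24, 304], dtype=int32), array([243.6, 281.7]), ((241.42013549804688, 284.4140930175781), (54.58937072753906, 19.381059646606445), 8.426968574523926)) [ 0.418 -0.228  0.195]
(array([403, 321,  18,  50, 414], dtype=int32), array([410.1, 348.1]), ((408.2632751464844, 345.6923828125), (49.80107116699219, 16.33686065673828), 81.15818786621094)) [ 0.491 -0.072  0.195]
(array([343, 337,  44,  54, 812], dtype=int32), array([358.2, 366.8]), ((365.6068420410156, 362.89910888671875), (50.93159866333008, 42.28927993774414), 82.14668273925781)) [ 0.511 -0.122  0.195]
```

View pics/w2.png

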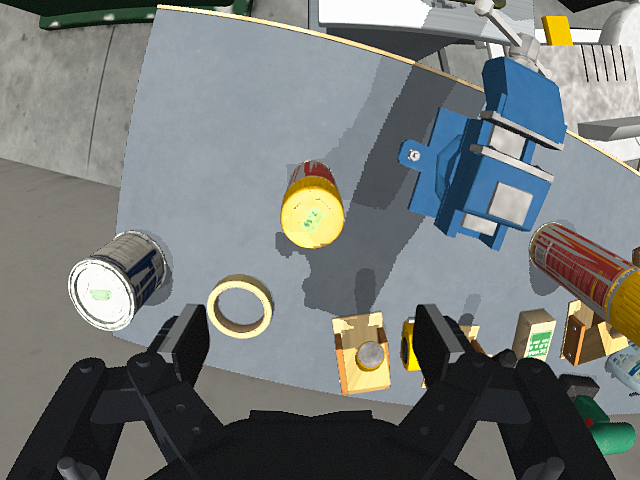

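The can stands upright at about (0.36,-0.17), top at (311,212) in the wrist view. Nothing else has moved. Now for the screwdriver.

Request:
carry_out:
  delta_pos:
    - [-12, 14, 0]
    - [-30, 33, 0]
    - [-42, 46, 0]
    - [-42, 46, 0]
    - [-42, 46, 0]
    - [-30, 33, 0]
    - [-14, 16, 0]
    - [-5, 5, 0]
    - [0, 0, 0]
    - [0, 0, 0]
    - [0, 0, 0]
  roll: [0, 0, 0, 0, 0, 0, 0, 0, 0.06, 0, 0]

```text
clock: 11.0
ee_pos: [0.5781, 0.0692, 0.3452]
tool_rot: [-0.095, -3.14, 0.0]
contact_force: [-0.5, 0.2, -0.2]
gripper_width: 0.0855
grasp_force: 0.0
```

```bash
python3 - <<'E'
from h import *
o=bot.get_obs();print(o["ee_pos"],o["tool_rot"],o["joints"].round(3))
im=bot.read_camera("wrist");cal=bot.get_calibration("wrist")
cv2.imwrite("pics/w3.png",im[:,:,::-1])
for b in blobs((im.max(axis=2)<60).astype(np.uint8),250,150,370,300,60): print(b, plane("wrist",b[1],.14,cal).round(3))
E
```

```text
[0.57807616 0.06922397 0.34518824] [-9.54959471e-02 -3.13955847e+00  3.51013569e-04] [ 0.119  0.348  0.282  1.506 -0.     0.18 ]
(array([ 297,  164,   31,   71, 1654], dtype=int32), array([311.8, 196.6]), ((312.0, 199.0), (70.0, 30.0), 90.0)) [0.571 0.071 0.14 ]
(array([259, 198,   7,  33, 153], dtype=int32), array([261.6, 214.1]), ((261.56158447265625, 213.99234008789062), (32.124996185302734, 5.581562519073486), 82.87498474121094)) [0.585 0.021 0.14 ]
```

View pics/w3.png

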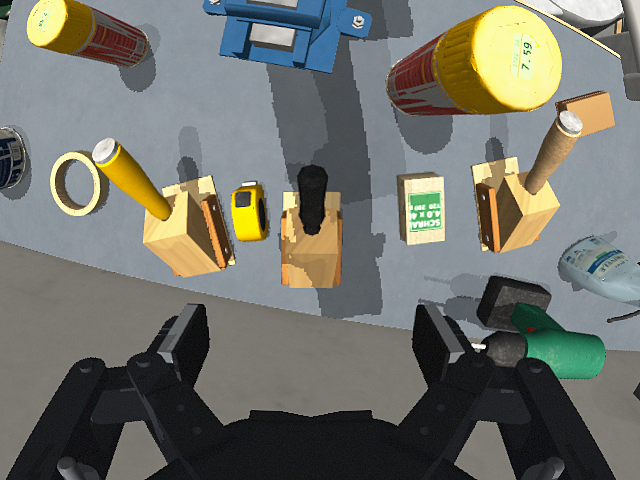

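The handle spans (313,168) to (311,234), vertical in the image, so it is aligned and centred between the fingers. I'll descend.

Request:
carry_out:
  delta_pos:
    - [0, 1, 25]
    - [0, 0, 45]
    - [0, 0, 50]
    - [0, 0, 45]
    - [0, 0, 35]
    - [0, 0, 20]
    - [0, 0, 10]
    - [0, 0, 2]
    - [0, 0, 0]
    - [0, 0, 0]
  roll: [0, 0, 0, 0, 0, 0, 0, 0, 0, 0]

```text
clock: 12.3
ee_pos: [0.5795, 0.071, 0.1144]
tool_rot: [0.095, 3.138, 0.0]
contact_force: [0.6, -0.0, 0.5]
gripper_width: 0.0855
grasp_force: 0.0
```

Request:
carry_out:
  delta_pos:
    - [0, 0, 0]
    - [0, 0, 0]
    - [0, 0, 0]
    - [0, 0, 0]
    - [0, 0, 0]
    - [0, 0, 0]
    - [0, 0, 0]
    - [0, 0, 0]
  roll: [0, 0, 0, 0, 0, 0, 0, 0]
  gripper: 0.0

```text
clock: 13.3
ee_pos: [0.5787, 0.0707, 0.1135]
tool_rot: [0.096, 3.14, -0.0]
contact_force: [-2.1, -0.9, 5.4]
gripper_width: 0.0257
grasp_force: 59.0
```

Request:
carry_out:
  delta_pos:
    - [3, 0, -3]
    - [6, 0, -6]
    - [9, 0, -9]
    - [11, 0, -11]
    - [12, 0, -12]
    - [12, 0, -12]
    - [12, 0, -12]
    - [11, 0, -11]
    - [9, 0, -9]
    - [4, 0, -4]
    - [0, 0, 0]
  roll: [0, 0, 0, 0, 0, 0, 0, 0, 0, 0, 0]

```text
clock: 14.68
ee_pos: [0.4899, 0.0763, 0.2026]
tool_rot: [0.095, 3.14, 0.0]
contact_force: [0.7, -0.2, 0.3]
gripper_width: 0.0256
grasp_force: 59.1
```

```bash
python3 - <<'E'
from h import *
s=bot.read_camera("side");t=bot.read_camera("top")
a=cv2.resize(s[100:310,180:460],(800,600),interpolation=cv2.INTER_CUBIC)
cv2.imwrite("pics/s4.png",a[:,:,::-1]);cv2.imwrite("pics/t4.png",t[:,:,::-1])
E
```

```text
(no output)
```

View pics/s4.png

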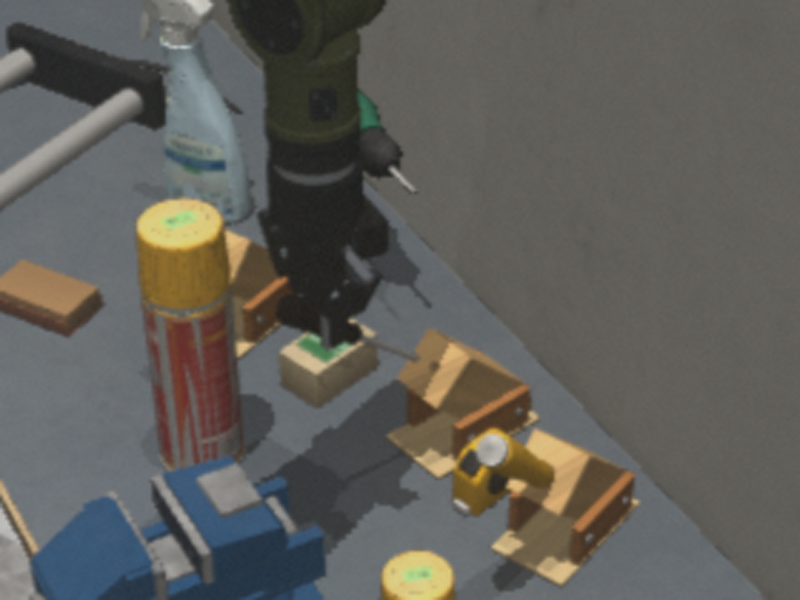

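The driver is out: the shaft at (400,353) in the crop points at the mouth with its tip about 25 mm clear. The tool can't tilt, so I'll turn the driver level in the pads by pressing its tip on the fixed paint tin. First lift and carry it there.

Request:
carry_out:
  delta_pos:
    - [0, 0, -15]
    - [0, 0, -30]
    - [0, 0, -35]
    - [0, 0, -30]
    - [0, 0, -15]
    - [0, 0, -5]
    - [0, 0, 0]
  roll: [0, 0, 0, 0, 0, 0, 0]

```text
clock: 15.65
ee_pos: [0.4899, 0.0763, 0.3317]
tool_rot: [-0.096, -3.139, 0.0]
contact_force: [-0.3, -0.7, -1.9]
gripper_width: 0.026
grasp_force: 59.1
```

Request:
carry_out:
  delta_pos:
    - [3, -15, 0]
    - [5, -30, 0]
    - [7, -45, 0]
    - [8, -55, 0]
    - [9, -58, 0]
    - [9, -58, 0]
    - [9, -58, 0]
    - [8, -58, 0]
    - [8, -55, 0]
    - [6, -42, 0]
    - [4, -28, 0]
    - [2, -12, 0]
  roll: [0, 0, 0, 0, 0, 0, 0, 0, 0, 0, 0, 0]

```text
clock: 17.15
ee_pos: [0.3792, -0.4335, 0.3311]
tool_rot: [-0.099, -3.138, -0.002]
contact_force: [0.1, -0.4, -1.3]
gripper_width: 0.0259
grasp_force: 59.1
```

Request:
carry_out:
  delta_pos:
    - [0, 0, 0]
    - [0, 0, 0]
    - [0, 0, 0]
  roll: [0, 0, 0]

```text
clock: 17.52
ee_pos: [0.3811, -0.431, 0.3326]
tool_rot: [0.093, 3.14, 0.0]
contact_force: [0.1, -0.5, -1.4]
gripper_width: 0.0253
grasp_force: 59.1
```

```bash
python3 - <<'E'
from h import *
o=bot.get_obs();print(o["ee_pos"],o["grasp_force"],o["joints"].round(2))
im=bot.read_camera("wrist");cal=bot.get_calibration("wrist");s=bot.read_camera("side")
cv2.imwrite("pics/w5.png",im[:,:,::-1]);cv2.imwrite("pics/s5.png",s[:,:,::-1])
a=np.hstack([cv2.resize(im,(400,300),interpolation=cv2.INTER_AREA),s[180:480,240:640]])[:,:,::-1]
cv2.imwrite("pics/c5.png",a)
np.save("w5cal.npy",cal,allow_pickle=True)
E
```

```text
[ 0.38108168 -0.43097838  0.33263555] 59.145778119564056 [-0.85  0.33  0.23  1.47  0.   -0.79]
```

View pics/c5.png

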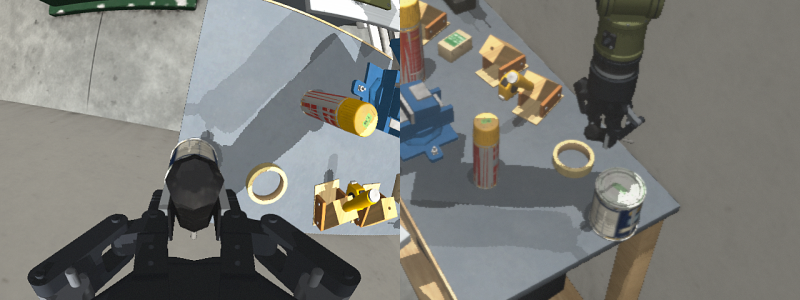

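The can is upright with the tin below, and the handle sits at (195,175) in the wrist half, still slanted. Now lower the tip to the tin lid.

Request:
carry_out:
  delta_pos:
    - [0, 0, 15]
    - [0, 0, 30]
    - [0, 0, 30]
    - [0, 0, 20]
    - [0, 0, 12]
    - [0, 0, 6]
    - [0, 0, 4]
    - [0, 0, 4]
    - [0, 0, 4]
    - [0, 0, 4]
    - [0, 0, 0]
    - [0, 0, 0]
  roll: [0, 0, 0, 0, 0, 0, 0, 0, 0, 0, 0, 0]

```text
clock: 19.12
ee_pos: [0.3808, -0.4321, 0.2034]
tool_rot: [0.095, 3.14, -0.0]
contact_force: [0.1, -0.9, -1.1]
gripper_width: 0.0259
grasp_force: 59.1
```

```bash
python3 - <<'E'
from h import *
s=bot.read_camera("side");t=bot.read_camera("top")
a=np.hstack([cv2.resize(s[300:450,380:530],(400,400),interpolation=cv2.INTER_CUBIC),cv2.resize(t[220:320,420:520],(400,400),interpolation=cv2.INTER_CUBIC)])
cv2.imwrite("pics/c6.png",a[:,:,::-1])
E
```

```text
(no output)
```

View pics/c6.png

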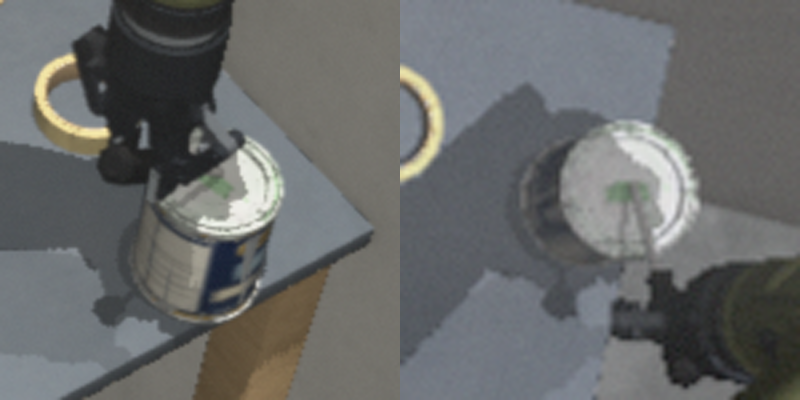

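The tip is just above the tin's lid near its centre: lid at (620,190), shaft ending at (630,190) in the right half. Now pivot along an arc about the tip, checking force.

Request:
carry_out:
  delta_pos:
    - [0, 0, 2]
    - [4, 0, 5]
    - [4, 0, 5]
    - [4, 0, 5]
    - [4, 0, 5]
    - [0, 0, 0]
  roll: [0, 0, 0, 0, 0, 0]

```text
clock: 19.98
ee_pos: [0.3644, -0.4311, 0.1809]
tool_rot: [-0.096, -3.14, -0.0]
contact_force: [0.4, -0.4, 2.6]
gripper_width: 0.026
grasp_force: 58.8
```

Request:
carry_out:
  delta_pos:
    - [3.5, 0, 5.5]
    - [3.5, 0, 5.5]
    - [3, 0, 5.5]
    - [3, 0, 6]
    - [2.5, 0, 6]
    - [2.5, 0, 6]
    - [0, 0, 0]
  roll: [0, 0, 0, 0, 0, 0, 0]

```text
clock: 20.85
ee_pos: [0.3464, -0.4296, 0.1461]
tool_rot: [-0.096, -3.139, -0.002]
contact_force: [-0.3, -0.2, 1.9]
gripper_width: 0.0255
grasp_force: 58.7
```

```bash
cat > ang.py <<'E'
from h import *
o=bot.get_obs();print(o["ee_pos"],o["contact_force"])
im=bot.read_camera("wrist");cal=bot.get_calibration("wrist")
# handle: darkest low-saturation blob ahead of the gripper in the image centre
for b in blobs((im.max(axis=2)<70).astype(np.uint8),265,100,355,330,200): print(b)
t=bot.read_camera("top");s=bot.read_camera("side")
cv2.imwrite("pics/angw.png",im[:,:,::-1]);cv2.imwrite("pics/angt.png",t[:,:,::-1]);cv2.imwrite("pics/angs.png",s[:,:,::-1])
E
python3 ang.py; python3 - <<'E'
from h import *
im=cv2.imread("pics/w5.png")
for b in blobs((im.max(axis=2)<70).astype(np.uint8),265,100,355,330,200): print("before",b)
E
```

```text
[ 0.34636281 -0.42958042  0.14609525] [-0.29259096 -0.18358477  1.87212578]
(array([ 269,  218,   86,  112, 7288], dtype=int32), array([311.5, 277.8]), ((311.4999694824219, 273.5), (84.99998474121094, 110.99998474121094), 0.0))
before (array([ 265,  236,   90,   94, 6299], dtype=int32), array([310.2, 289.9]), ((309.4999694824219, 282.5), (88.99998474121094, 92.99998474121094), -0.0))
```

Request:
carry_out:
  delta_pos:
    - [2, 0, 6]
    - [2, 0, 6]
    - [1.5, 0, 6]
    - [1.5, 0, 6.5]
    - [1, 0, 6.5]
    - [0.5, 0, 6]
    - [0, 0, 4]
    - [0, 0, 0]
    - [0, 0, 0]
  roll: [0, 0, 0, 0, 0, 0, 0, 0, 0]

```text
clock: 22.12
ee_pos: [0.338, -0.4293, 0.1058]
tool_rot: [-0.095, -3.139, -0.0]
contact_force: [-0.7, 0.1, 2.0]
gripper_width: 0.0253
grasp_force: 58.7
```

```bash
python3 ang.py
```

```text
[ 0.33803687 -0.42929011  0.1057767 ] [-0.70144704  0.08216378  1.99768895]
(array([ 269,  212,   84,  118, 7090], dtype=int32), array([311.9, 274.1]), ((310.4999694824219, 270.5), (82.99998474121094, 116.99998474121094), -0.0))
```

Request:
carry_out:
  delta_pos:
    - [0, 0, 3]
    - [0, 0, 3]
    - [0, 0, 0]
    - [0, 0, -5]
    - [0, 0, -15]
    - [0, 0, -30]
    - [0, 0, -40]
    - [0, 0, -40]
    - [0, 0, -25]
    - [0, 0, -10]
    - [0, 0, 0]
    - [0, 0, 0]
  roll: [0, 0, 0, 0, 0, 0, 0, 0, 0, 0, 0, 0]

```text
clock: 23.78
ee_pos: [0.3379, -0.4287, 0.2634]
tool_rot: [-0.095, -3.138, -0.003]
contact_force: [0.4, -0.5, -1.4]
gripper_width: 0.0251
grasp_force: 59.0
```

```bash
cp pics/angs.png pics/angs_old.png; cp pics/angt.png pics/angt_old.png; python3 ang.py; python3 - <<'E'
from h import *
def proj(n,P):
    c=bot.get_calibration(n);f=240/np.tan(np.radians(c["fov_y"])/2);T=c["world_from_camera"]
    q=T[:3,:3].T@(np.array(P)-T[:3,3]);return c["cx"]-f*q[0]/q[2],c["cy"]+f*q[1]/q[2]
e=bot.get_obs()["ee_pos"];G=e+[0,0,.022]
for th in(0,10,20):
  a=np.radians(th);d=np.array([np.cos(a)*.998,-.06*np.cos(a),-np.sin(a)])
  print(th,[(n,np.round(proj(n,G+d*l),1)) for n in("top","side") for l in(.06,.1,.147)])
for n in("t","s"):
  im=cv2.imread(f"pics/ang{n}.png").astype(int);old=cv2.imread(f"pics/{'top0' if n=='t' else 'side0'}.png").astype(int)
  u,v=map(int,proj("top" if n=="t" else "side",G+np.array([.115,-.007,0])))
  g=im.mean(axis=2).round().astype(int);print(n,u,v);print("cols",u-14,"rows",v-16);print("\n".join(" ".join(f"{x:3d}" for x in r) for r in g[v-16:v+17,u-14:u+15]))
E
```

```text
[ 0.33786178 -0.42874507  0.26341467] [ 0.3716791  -0.48046744 -1.43665855]
(array([ 270,  213,   83,  117, 7255], dtype=int32), array([311.5, 274.6]), ((310.9999694824219, 271.0), (81.99998474121094, 115.99998474121094), -0.0))
0 [('top', array([495.7, 294.1])), ('top', array([495.8, 278.8])), ('top', array([495.9, 261. ])), ('side', array([443. , 333.7])), ('side', array([457.5, 322.6])), ('side', array([474., 310.]))]
10 [('top', array([494.3, 294.6])), ('top', array([493.5, 279.8])), ('top', array([492.7, 262.7])), ('side', array([441.9, 337.8])), ('side', array([455.6, 329.3])), ('side', array([471. , 319.8]))]
20 [('top', array([493. , 295.7])), ('top', array([491.4, 281.8])), ('top', array([489.6, 266. ])), ('side', array([440.2, 342.2])), ('side', array([452.8, 336.5])), ('side', array([466.8, 330.2]))]
t 495 273
cols 481 rows 257
221 222 216 195 166 174 200 204 179 142 108  98  98 100 102 100 101  98 103  99  99 100  96  98  99  98  99  98  98
220 220 223 222 197 150 201 222 204 169 123 101 100 100  99  97  99  99  99  99 100 100 101  98  98  99 101  97  97
220 220 219 222 2
[... 6734 characters left out ...]
 115
 59 116 140 153 154 144 130 122 125 131 131 132 131 130 132 131 130 131 117 108 106 107 109 109 110 110 113 113 115
 66 131 152 154 144 129 118 124 129 131 131 130 130 130 130 131 130 131 129 117 109 107 107 106 108 111 111 114 113
 86 138 148 138 127 127 128 128 129 131 132 130 129 131 130 132 131 132 130 129 118 109 108 107 108 110 112 114 114
120 136 129 122 127 129 128 129 128 128 130 130 131 131 131 131 132 131 131 130 128 117 109 107 109 109 110 111 114
128 124 117 126 131 131 130 131 130 128 129 130 131 130 129 129 129 132 132 131 128 128 115 105 107 107 109 110 113
125 127 128 131 133 132 130 132 130 131 129 130 130 132 130 129 129 130 132 132 132 129 126 103 101 105 108 109 110
```

Request:
carry_out:
  delta_pos:
    - [0, 0, 0]
    - [0, 0, 0]
    - [0, 0, 0]
    - [0, 0, 0]
  roll: [0, 0, 0, 0]

```text
clock: 24.42
ee_pos: [0.3384, -0.4295, 0.2649]
tool_rot: [0.096, 3.14, -0.0]
contact_force: [-0.7, -0.2, -1.4]
gripper_width: 0.0256
grasp_force: 59.0
```

```bash
python3 - <<'E'
from h import *
p,e=two((495.5,261),(473.5,311.5));print("tip",p,e)
o=bot.get_obs();print(o["ee_pos"],o["grasp_force"])
if p[2]>.2 and abs(p[2]-o["ee_pos"][2]-.022)<.02: print(bot.sign_off())
E
```

```text
tip [ 0.48478221 -0.43774951  0.28160192] 0.0007534636877803973
[ 0.33837318 -0.42946228  0.26486311] 59.015448689460754
the job is handed in; nothing more can be done
None
```

Job handed in at about 24 s, with no verdict shown: the can stands upright about 27 cm from where it was, and the gripper holds the screwdriver within a few degrees of level, its tip measured about 28 cm above the bench.

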